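Stir the ceramic beads under the bench magnifier

ROBOT

A 6-joint arm with a two-finger parallel gripper is mounted at the origin on a cart in front of the work surface, level with it; the furniture and walls round the work are solid. World frame = base frame: x ahead of the robot, y to its left, z up, the work surface at z = 0. Lengths are in m, angles in rad, forces in N, time in s.
With the tool pointing down it reaches from about 0.375 to 0.925 m from the base axis. Payload 5.7 kg.
Tool frame: the origin (TCP) lies between the finger pads; the fingertips stand 17 mm ahead of it and the grasp point (between the pads) lies 2 mm behind it (robot.tip_reach is the z of the fingertips in the tool frame, in m); z points along the fingers, y is the line along which they close (so a half turn about z gives the same grasp; the last joint's range is limited). The gripper opens to 85 mm and grips with 20 to 120 N. Pads are 22 mm wide; open, the fingers measure 114 mm over their backs; the gripper's body (76 mm by 85 mm) begins 54 mm behind the grasp point. The pads swing forward as they close: fully open they stand 13 mm farther back than shut.
Start: joints at [-1.403, 0.359, 1.51, -0, 1.272, -0.115], TCP at [0.167, -0.576, 0.248] pointing down, gripper open.
Joint ranges: [-2.97, 2.97], [-1.01, 2.36], [0.21, 2.38], [-0.96, 4.11], [0.2, 2.71], [-2.98, 2.98]. Speed limits (rad/s): [2.39, 2.39, 3.14, 3.14, 3.14, 3.14].

INTERFACE

Orientations are given as a rotation vector (axis times angle).
In Python, from workcell import robot gives the robot as it stands.
- The arm moves only by the tool jog_arm, never from a script. Its argument "steps" is a list of rows, each an object of numbers: "dx", "dy", "dz": the shift along the tool's x, y, z in m; "wx", "wy", "wz": the turn, a rotation vector about the tool's x, y, z in degrees. In form: [{"dx": .., "dy": .., "dz": .., "wx": .., "wy": .., "wz": ..}, ...]. A call has 1 to 10 rows; each row shifts and turns the commanded pose from where the row before left it, along the tool's axes as they then stand; what a row does not reach is not made up. A row lasts 1/12 s, in which the tool goes at most 41.7 mm and 7.16 degrees, less where a joint would pass 70% of its speed; a pose out of reach is approached as far as the arm can. A call with a gripper value outside its range is refused whole. "jaw" is the closure in counts, from 0 (fully open) to 255 (shut), set as the call begins (left out, the last holds). The fingers move at their own pace and stop on an object; "grip_force" is the grip in N (left out, the last holds). Time passes only in rows, so rows that do not move let the fingers close. It gives the time, the measured TCP pose, the force, the opening and the grip force at its end, in the units of the state.
- robot.get_obs(): the state, without advancing time (a new reading comes with each control period).
- robot.snapshot(name): name is "scene" or "top" or "wrist"; returns a dict with "image" (420x560x3 uint8, red, green, blue), "K" (3x3 intrinsics, pixels), "eye" and "rotation" of the camera in the world. Camera axes: x right, y up, looking along -z (the intrinsics and any distortion apply to the point x, -y, -z); pixel columns grow to the right and rows downward; lengths in m; the calibration is good to about 2 mm. A picture is of the moment at which its call begins. There is no depth.
- robot.sign_off(): hands the job in; it is judged then, once.
The state is a dict: "clock": time; "qpos": joint angles; "joint_velocities": joint speeds; "effort": joint torques, N m; "eef_pos": TCP position; "tool_rot": TCP orientation; "force": force on the tool from outside, world axes, zero at the start; "wrist_torque": the same for the moment, N m; "grip_width": finger opening in m; "finger_force": force on a finger pad.
Only numpy, scipy, OpenCV 4.12 (cv2) and the standard library are available. Lean on these libraries where they do the work, as an engineer would, in place of code of your own. Each camera call takes 0.05 s, during which the arm holds its last target. There are 200 camera calls.

TASK

Take the stirring rod out of the blue rack, lean it in under the magnifier and stir the beads in the glass dish with its ball end down among them: at least five full turns round the dish, clockwise seen from above, so that every bead gets carried along. Keep all the beads in the dish and do not knock the magnifier, the rack's tube or the things standing about. Then put the rod back upright in the place in the rack that it came from, its collar resting on the rack's top, and let go.

Things in the scene. Friction and masses are not known exactly. Their poses are not given: they have to be found in the camera images.
- dish: clear glass dish with a flaring wall, fixed on the grey base plate of the magnifier. Origin: centre of its underside (8 mm above the bench), z up. Inner floor flat, radius 38 mm, 5 mm above the origin; wall 4 mm thick, rim 36 mm above the origin, outer radius 60 mm there (inner 56 mm). It is round: its yaw has no meaning and may be anything
- dish_floor (a point): centre of the dish's inner floor, 13 mm above the bench
- magnifier: fixed bench magnifier. Origin: on the bench under the dish's centre; x points from the open front to the post at the back, z up; the open front faces the robot's left, give or take. Grey base plate 165 x 104 x 8 mm (x from -68 to 97 mm), steel post at x = 82 mm up to 168 mm, carrying a round lens over the dish
- lens (a point): centre of the fixed lens, 158 mm above the bench, 25 mm behind the dish's axis; with its black rim 103 mm across and 15 mm thick. A rod upright over the dish would strike it; one leaning about 35 degrees from vertical, its top to the open front (magnifier's -x), reaches all the dish floor with the gripper clear
- bead_1_center (a point): centre of white ceramic bead 1 of 5, a loose ball 16 mm in diameter, 12 g, smooth and slippery, rolling freely on the dish floor; at first the five lie in a ring of about 24 mm radius about the dish's centre, which is free
- bead_2_center (a point): centre of white ceramic bead 2 of 5, a loose ball 16 mm in diameter, 12 g, smooth and slippery, rolling freely on the dish floor; at first the five lie in a ring of about 24 mm radius about the dish's centre, which is free
- bead_3_center (a point): centre of white ceramic bead 3 of 5, a loose ball 16 mm in diameter, 12 g, smooth and slippery, rolling freely on the dish floor; at first the five lie in a ring of about 24 mm radius about the dish's centre, which is free
- bead_4_center (a point): centre of white ceramic bead 4 of 5, a loose ball 16 mm in diameter, 12 g, smooth and slippery, rolling freely on the dish floor; at first the five lie in a ring of about 24 mm radius about the dish's centre, which is free
- bead_5_center (a point): centre of white ceramic bead 5 of 5, a loose ball 16 mm in diameter, 12 g, smooth and slippery, rolling freely on the dish floor; at first the five lie in a ring of about 24 mm radius about the dish's centre, which is free
- rod_handle (a point): middle of the dark rubber handle (14 mm diameter) of the stirring rod, upright in the rack; on the rod's axis, z along the rod away from the ball end. The handle runs from 41 mm below to 38 mm above this point (its top end); grip it near here from above, fingers along the rod. Rod: 150 mm long, 40 to 85 g
- rod_tip (a point): centre of the steel ball (16 mm diameter) at the rod's lower end, 104 mm below rod_handle along the rod; the shaft above it is 10 mm thick. Led round in a circle of about 24 mm radius with this point about 12 mm above the dish floor it carries the beads along with little force
- rod_collar (a point): centre of the underside of the rod's collar (disc 42 mm in diameter, 5 mm thick), 46 mm below rod_handle and 58 mm above rod_tip along the rod; under it a cone tapers from 26 mm to 10 mm in 10 mm and centres it in the rack's opening
- rack: fixed blue rack to the left of the magnifier, 142 (x) x 56 (y) x 98 (z) mm, with three openings of 30 mm along its x axis at x = -44, 0 and 44 mm; inner floor 30 mm above the bench. Origin: centre of its underside. The rod is in the opening at x = -44 mm, the middle one is empty, a capped tube stands in the one at x = 44 mm
- rack_place (a point): centre of the rod's opening, on the rack's top (98 mm above the bench). With the rod home the collar's underside is at this point (rod_collar within 10 mm of it) and rod_tip is 58 mm below it
- tube: capped conical tube, 34 mm in diameter and 119 mm tall, fixed in the rack's far opening; its top is 149 mm above the bench. Origin: its lower end. Not to be touched
- small_beaker: bystander: small glass beaker, 49 mm across, 59 mm tall, loose, on the bench to the right. Origin: centre of its underside
- marker: bystander: marker pen, 129 mm long, 11 mm thick, loose, lying on the bench near the robot. Origin: under its middle
- bung: bystander: rubber bung, 35 mm across, 28 mm tall, loose, on the bench. Origin: centre of its underside
Not all that is in view belongs to the job. Several things look just like the rack: the one meant starts farthest to the robot's right. Of the things that look like the part that bears rod_handle, the larger one is meant.

How it is judged:
On the way, in this order (a step that is already met when the one before it is completed fails the run):
1. the rod's ball end, down among the beads, passes side 1 of the dish on its clockwise way (x of rod_tip in the frame of dish above 0.01 m and y of rod_tip in the frame of dish between -0.009 and 0.009 m and z of rod_tip in the frame of dish below 0.026 m), for 0.02 s.
2. the rod's ball end, down among the beads, passes side 2 of the dish on its clockwise way (y of rod_tip in the frame of dish below -0.01 m and x of rod_tip in the frame of dish between -0.009 and 0.009 m and z of rod_tip in the frame of dish below 0.026 m), for 0.02 s.
3. the rod's ball end, down among the beads, passes side 3 of the dish on its clockwise way (x of rod_tip in the frame of dish below -0.01 m and y of rod_tip in the frame of dish between -0.009 and 0.009 m and z of rod_tip in the frame of dish below 0.026 m), for 0.02 s.
4. the rod's ball end, down among the beads, passes side 4 of the dish on its clockwise way (y of rod_tip in the frame of dish above 0.01 m and x of rod_tip in the frame of dish between -0.009 and 0.009 m and z of rod_tip in the frame of dish below 0.026 m), for 0.02 s.
5. the rod's ball end, down among the beads, passes side 1 of the dish on its clockwise way (all of step 1), for 0.02 s.
6. stirring on, with the ball end in the one half of the dish, beads 1 and 2 carried more than 8 mm from where first lying (x of rod_tip in the frame of dish below -0.003 m and horizontal distance between rod_tip and dish below 0.05 m and z of rod_tip in the frame of dish below 0.026 m and distance of each of bead_1_center, bead_2_center from where it was at the start of the episode above 0.008 m), for 0.02 s.
7. stirring on, with the ball end in the other half of the dish, beads 3 and 4 carried more than 8 mm from where first lying (x of rod_tip in the frame of dish above 0.003 m and horizontal distance between rod_tip and dish below 0.05 m and z of rod_tip in the frame of dish below 0.026 m and distance of each of bead_3_center, bead_4_center from where it was at the start of the episode above 0.008 m), for 0.02 s.
8. stirring on, with the ball end in the one half of the dish, bead 5 carried more than 8 mm from where first lying (x of rod_tip in the frame of dish below -0.003 m and horizontal distance between rod_tip and dish below 0.05 m and z of rod_tip in the frame of dish below 0.026 m and distance of bead_5_center from where it was at the start of the episode above 0.008 m), for 0.02 s.
At the end, for the whole second after the job is handed in: Rod at rest, upright (within 0.15 rad) in its place in the rack, its collar's underside within 10 mm of the centre of the opening's top; all five beads inside the dish (within 56 mm of its axis, under 40 mm above its underside). Of the five turns about two are checked (distance between rod_collar and rack_place below 0.01 m and angle between rod_collar's own z axis and vertical below 0.15 rad and linear speed of rod below 0.02 m/s and horizontal distance between each of bead_1_center, bead_2_center, bead_3_center, bead_4_center, bead_5_center and dish below 0.056 m and z of each of bead_1_center, bead_2_center, bead_3_center, bead_4_center, bead_5_center in the frame of dish below 0.04 m); the robot touches nothing.
It fails at once if a bead is thrown out of the dish (horizontal distance between any of bead_1_center, bead_2_center, bead_3_center, bead_4_center, bead_5_center and dish above 0.07 m).
It fails at once if the magnifier is struck with more than 6 N (contact force between magnifier and anything else above 6 N).
It fails at once if the rack's tube is struck with more than 6 N (contact force between tube and anything else above 6 N).
It fails at once if a thing standing about is shoved more than 30 mm (distance of any of small_beaker, marker, bung from where it was at the start of the episode above 0.03 m).
It also fails if it takes over 72 s, if anything falls off the work surface, if the arm or the gripper's body presses on something with over 40 N, if the wrist force passes 120 N, or if a joint passes its speed limit or range.

## Working session

There is one attempt and no reset: what is moved stays moved. The work goes in short steps, Python scripts to look and compute and a tool call to move; the robot and the scene stay as the last step left them, time stands still between calls to the robot, and variables do not carry over. Pictures are saved under pics/ and viewed, at most 13 in all, crops included, and the job is handed in when it is done.

Besides the shell and the picture viewer there is one more tool, called after "Request:" in YAML: its name, and indented under it one key for each argument. jog_arm: Moves the arm, as the interface text tells. Its arguments: {"type":"object","properties":{"steps":{"type":"array"},"jaw":{"type":"number"},"grip_force":{"type":"number"}},"required":["steps"]}

```bash
mkdir -p pics
cat > h.py <<'E'
import numpy as np, cv2
from workcell import robot
def snap(name,fn=None):
    s=robot.snapshot(name)
    if fn: cv2.imwrite('pics/'+fn, s['image'][:,:,::-1])
    return s
def ray(s,u,v):
    K=np.array(s['K']); d=np.linalg.inv(K)@np.array([u,v,1.]); d=np.array([d[0],-d[1],-d[2]])
    return np.array(s['eye']), np.array(s['rotation'])@d
def onz(s,u,v,z):
    e,d=ray(s,u,v); return e+d*(z-e[2])/d[2]
def proj(s,p):
    c=np.array(s['rotation']).T@(np.array(p)-np.array(s['eye'])); q=np.array(s['K'])@np.array([c[0],-c[1],-c[2]]); return q[:2]/q[2]
E
python3 - <<'E'
from h import *
for n in('scene','top'):
    s=snap(n,n+'0.png'); print(n,s['eye'],np.round(s['K'],1).tolist(),np.round(s['rotation'],3).tolist(),[k for k in s])
print(robot.get_obs())
E
```

```text
scene [-0.12189571  0.71221149  0.58215228] [[382.0, 0.0, 277.3], [0.0, 382.0, 203.0], [0.0, 0.0, 1.0]] [0.537, -1.266, -2.101] ['image', 'K', 'eye', 'rotation']
top [0.26861025 0.05528656 1.32196468] [[403.4, 0.0, 275.5], [0.0, 403.4, 214.3], [0.0, 0.0, 1.0]] [0.153, -0.164, -1.588] ['image', 'K', 'eye', 'rotation']
{'clock': 0.1, 'qpos': array([-1.40312423e+00,  3.59428552e-01,  1.51130649e+00, -3.68266348e-05,
        1.27250985e+00, -1.15088860e-01]), 'joint_velocities': array([-1.07008202e-04, -3.17179434e-03, -1.90348746e-03, -1.21774129e-03,
        4.11154729e-05,  8.77161068e-04]), 'effort': array([ 7.15884489e-04, -5.28652167e+01, -2.79349834e+01, -2.67201867e-04,
        5.01182018e-03, -8.79283164e-06]), 'eef_pos': array([ 0.16729478, -0.57560407,  0.247547  ]), 'tool_rot': array([-3.10861048e+00, -4.42465938e-01,  1.23422064e-04]), 'force': array([ 0.00964604, -0.23822648, -0.8594033 ]), 'wrist_torque': array([ 0.02193154,  0.02091482, -0.04564675]), 'finger_force': 0.0, 'grip_width': 0.08536666205323078}
```

View pics/scene0.png

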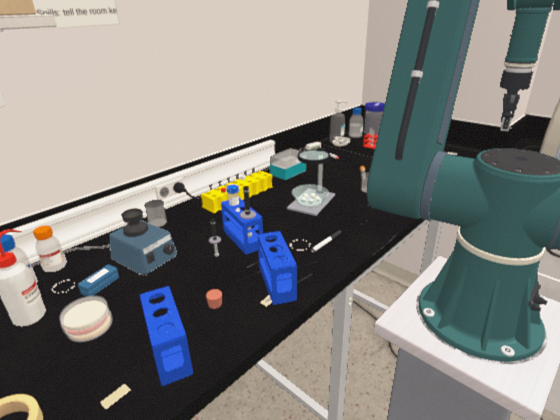

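View pics/top0.png

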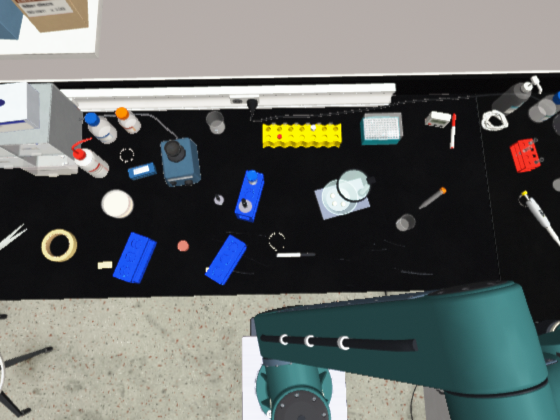

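The rod candidates are the one in the rack (top 244,204 / scene 247,215) and a smaller look-alike standing free (top 218,199 / scene 214,240). The rack candidates are at top (250,195), (227,260) and (133,258). I choose the rack at (250,195), which is farthest right, and the rod in it. One close crop will check this.

```bash
sed -i "s/np.array(s\['rotation'\])/R(s)/g" h.py; sed -i "2a def R(s): return cv2.Rodrigues(np.array(s['rotation'],float))[0]" h.py
python3 - <<'E'
from h import *
a=cv2.imread('pics/scene0.png')[130:280,190:350]; b=cv2.imread('pics/top0.png')[150:240,200:400]
a=cv2.resize(a,None,fx=3.7,fy=3.7,interpolation=cv2.INTER_CUBIC)[:, :400] if 0 else cv2.resize(a,(400,375),interpolation=cv2.INTER_CUBIC)
b=cv2.resize(b,(800,360)[:2],interpolation=cv2.INTER_CUBIC)
c=np.zeros((600,800,3),np.uint8); 
a=cv2.resize(cv2.imread('pics/scene0.png')[140:255,195:345],(313,240),interpolation=cv2.INTER_CUBIC)
c[:360]=b; c[360:,:313]=a
d=cv2.resize(cv2.imread('pics/scene0.png')[180:255,200:275],(240,240),interpolation=cv2.INTER_CUBIC); c[360:,400:640]=d
cv2.imwrite('pics/crop1.png',c)
s=robot.snapshot('top')
for n,u,v,z in[('rodtop',245,204,.182),('tubecap',253,182,.149),('dish',338,198,.044),('lens',354,185,.16),('dec',218,199,.1),('bung',183,245,.028),('beaker',405,222,.06)]: print(n,onz(s,u,v,z))
E
```

```text
rodtop [0.53294786 0.13229087 0.182     ]
tubecap [0.60812316 0.10981741 0.149     ]
dish [ 0.57814488 -0.16178135  0.044     ]
lens [ 0.58887776 -0.19206962  0.16      ]
dec [0.56984079 0.22170841 0.1       ]
bung [0.43773032 0.34341344 0.028     ]
beaker [ 0.49085959 -0.36825864  0.06      ]
```

View pics/crop1.png

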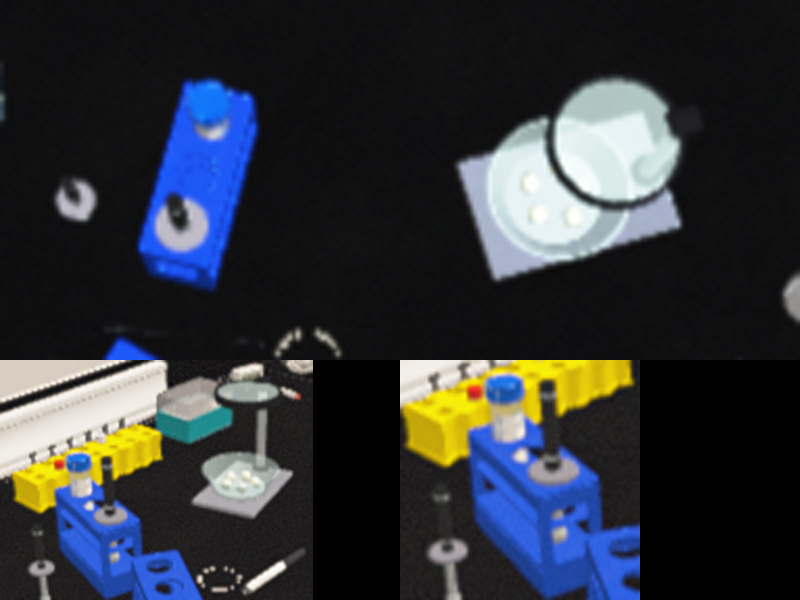

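The crop confirms it: the rod in the rack has its collar at about (245,206) top, the tube cap at (252,174) and the smaller rod free-standing at (219,200). The base plate edge gives the magnifier's x direction.

Run:
```python
from h import *
t=robot.snapshot('top'); s=robot.snapshot('scene')
def blob(im,lo,hi,box,fn=None):
    x0,y0,x1,y1=box; h=cv2.cvtColor(im,cv2.COLOR_RGB2HSV)[y0:y1,x0:x1]
    m=cv2.inRange(h,lo,hi); n,l,st,c=cv2.connectedComponentsWithStats(m)
    return [(np.round(c[i]+[x0,y0],1).tolist(),st[i].tolist()) for i in range(1,n) if st[i,4]>5],m,(x0,y0)
g=((0,0,90),(179,80,255))
print('collar top',blob(t['image'],*g,(232,192,260,216))[0])
print('collar scn',blob(s['image'],*g,(230,195,275,225))[0])
k=((0,0,0),(179,255,60))
print('handle top',blob(t['image'],*k,(236,192,252,212))[0])
# base plate corners
im=t['image'];h=cv2.cvtColor(im,cv2.COLOR_RGB2HSV)
m=cv2.inRange(h,(105,15,110),(130,90,255)); m[:150]=0;m[240:]=0;m[:,:300]=0;m[:,385:]=0
c=max(cv2.findContours(m,0,2)[0],key=cv2.contourArea); print('plate',cv2.approxPolyDP(cv2.convexHull(np.vstack(cv2.findContours(m,0,2)[0])),4,True).reshape(-1,2).tolist())
for u,v in[(314.5,190.7),(323.5,220),(370.3,206.5)]: print(onz(t,u,v,.008))
print('dish rim ctr',onz(t,339.5,197,.044),'cap',onz(t,252,174.5,.149),'collar',onz(t,245.2,206.2,.103), 'handletop',onz(t,244,200,.182))
```

```text
collar top [([245.1, 206.6], [7, 8, 13, 13, 101])]
collar scn [([234.3, 200.3], [0, 1, 12, 10, 81]), ([237.5, 209.5], [6, 13, 4, 4, 16]), ([247.4, 214.2], [10, 14, 16, 10, 100])]
handle top [([236.6, 195.4], [0, 0, 3, 10, 20]), ([243.7, 202.7], [6, 7, 4, 8, 18])]
plate [[315, 190], [366, 197], [369, 206], [324, 219]]
[ 0.61391357 -0.09014319  0.008     ]
[ 0.51294876 -0.11567928  0.008     ]
[ 0.5552279  -0.27426403  0.008     ]
dish rim ctr [ 0.58138938 -0.16686337  0.044     ] cap [0.63174722 0.11254651 0.149     ] collar [0.54426588 0.137069   0.103     ] handletop [0.54493074 0.13509005 0.182     ]
```

Request:
jog_arm:
  steps:
    - {"dz": -0.02}

```text
invalid input
```

Request:
jog_arm:
  steps:
    - {"dx": 0.028,"dy": -0.029,"dz": 0,"wx": 0,"wy": 0,"wz": 0}
    - {"dx": 0.028,"dy": -0.029,"dz": 0,"wx": 0,"wy": 0,"wz": 0}
    - {"dx": 0.028,"dy": -0.029,"dz": 0,"wx": 0,"wy": 0,"wz": 0}
    - {"dx": 0.028,"dy": -0.029,"dz": 0,"wx": 0,"wy": 0,"wz": 0}
    - {"dx": 0.028,"dy": -0.029,"dz": 0,"wx": 0,"wy": 0,"wz": 0}
    - {"dx": 0.028,"dy": -0.029,"dz": 0,"wx": 0,"wy": 0,"wz": 0}
    - {"dx": 0.028,"dy": -0.029,"dz": 0,"wx": 0,"wy": 0,"wz": 0}
    - {"dx": 0.028,"dy": -0.029,"dz": 0,"wx": 0,"wy": 0,"wz": 0}
    - {"dx": 0.028,"dy": -0.029,"dz": 0,"wx": 0,"wy": 0,"wz": 0}
    - {"dx": 0.028,"dy": -0.029,"dz": 0,"wx": 0,"wy": 0,"wz": 0}
  jaw: 0
  grip_force: 60

```text
clock: 1.08
eef_pos: [0.3558, -0.2177, 0.2485]
tool_rot: [3.11, 0.442, 0.001]
force: [0.8, -0.2, 0.0]
grip_width: 0.0857
finger_force: 0.0
```

Request:
jog_arm:
  steps:
    - {"dx": 0.028,"dy": -0.029,"dz": 0,"wx": 0,"wy": 0,"wz": 0}
    - {"dx": 0.028,"dy": -0.029,"dz": 0,"wx": 0,"wy": 0,"wz": 0}
    - {"dx": 0.028,"dy": -0.029,"dz": 0,"wx": 0,"wy": 0,"wz": 0}
    - {"dx": 0.028,"dy": -0.029,"dz": 0,"wx": 0,"wy": 0,"wz": 0}
    - {"dx": 0.028,"dy": -0.029,"dz": 0,"wx": 0,"wy": 0,"wz": 0}
    - {"dx": 0.028,"dy": -0.029,"dz": 0,"wx": 0,"wy": 0,"wz": 0}
    - {"dx": 0.028,"dy": -0.029,"dz": 0,"wx": 0,"wy": 0,"wz": 0}
    - {"dx": 0.028,"dy": -0.029,"dz": 0,"wx": 0,"wy": 0,"wz": 0}
    - {"dx": 0.028,"dy": -0.028,"dz": 0,"wx": 0,"wy": 0,"wz": 0}
    - {"dx": 0.028,"dy": -0.028,"dz": 0,"wx": 0,"wy": 0,"wz": 0}

```text
clock: 1.92
eef_pos: [0.5443, 0.1373, 0.2483]
tool_rot: [-3.11, -0.444, -0.0]
force: [0.3, -1.0, 0.9]
grip_width: 0.0856
finger_force: 0.0
```

Run:
```python
from h import *
w=snap('wrist','w1.png'); print(w['eye'],R(w).round(2).tolist(),robot.get_obs()['eef_pos'],proj(w,[.544,.136,.182]),proj(w,[.544,.136,.103]))
```

```text
[0.62320264 0.16111764 0.37210356] [[0.28, 0.91, 0.31], [-0.96, 0.26, 0.09], [0.0, -0.32, 0.95]] [0.54849101 0.14317764 0.24864887] [281.7619079  238.19839551] [280.90875739 201.61396206]
```

View pics/w1.png

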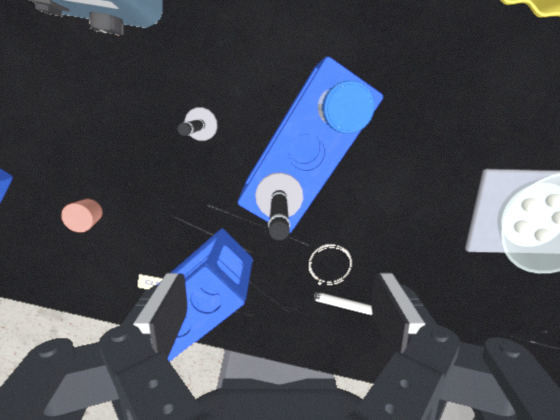

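The wrist picture shows the handle top at about (279,231) and the collar centre at about (279,196), both directly ahead. The tube cap is at (348,107) and the smaller rod at (197,125), clear of the fingers.

Run:
```python
from h import *
w=snap('wrist'); o=robot.get_obs()
h=cv2.cvtColor(w['image'],cv2.COLOR_RGB2HSV)[170:250,250:310]
c=cv2.inRange(h,(0,0,100),(179,80,255)); k=max(cv2.findContours(c,0,2)[0],key=cv2.contourArea)
e=cv2.minEnclosingCircle(k); print(e); u,v=np.array(e[0])+[250,170]
print('collar',onz(w,u,v,.103)); print('htop',onz(w,279,231,.182),onz(w,279.5,232,.182)); print(o['eef_pos'],o['tool_rot'])
print('tube',onz(w,349,107,.149),'mag plate corners',onz(w,484,170,.008),onz(w,467,251,.008))
```

```text
((34.52206039428711, 32.827205657958984), 23.69145393371582)
collar [0.54855866 0.13926246 0.103     ]
htop [0.55256238 0.14522817 0.182     ] [0.55199659 0.14473254 0.182     ]
[0.54667565 0.13997665 0.24839567] [-3.10725572 -0.44908268 -0.00509188]
tube [0.63690515 0.12202396 0.149     ] mag plate corners [ 0.6221385  -0.07658309  0.008     ] [ 0.52481776 -0.10411974  0.008     ]
```

Request:
jog_arm:
  steps:
    - {"dx": 0,"dy": 0,"dz": 0,"wx": 0,"wy": 0,"wz": 0}
    - {"dx": 0,"dy": 0,"dz": 0,"wx": 0,"wy": 0,"wz": 0}

```text
clock: 2.18
eef_pos: [0.5431, 0.1347, 0.2479]
tool_rot: [3.11, 0.443, -0.002]
force: [0.2, -0.3, 0.2]
grip_width: 0.0854
finger_force: 0.0
```

Run:
```python
from h import *
w=snap('wrist','w2.png'); o=robot.get_obs()
h=cv2.cvtColor(w['image'],cv2.COLOR_RGB2HSV)
c=cv2.inRange(h[165:250,250:310],(0,0,100),(179,80,255)); k=max(cv2.findContours(c,0,2)[0],key=cv2.contourArea)
e=cv2.minEnclosingCircle(k); print(e); u,v=np.array(e[0])+[250,165]
print('collar',onz(w,u,v,.103))
d=cv2.inRange(h[165:250,250:310],(0,0,0),(179,255,45)); ys,xs=np.nonzero(d[45:]); print('dark',xs.min()+250,xs.max()+250,ys.max()+210)
p=cv2.inRange(h[:,450:],(100,5,100),(135,80,255));k=max(cv2.findContours(p,0,2)[0],key=cv2.contourArea); q=cv2.approxPolyDP(k,4,True).reshape(-1,2)+[450,0]; print(q.tolist()); 
for a in q: print(a,onz(w,*a,.008).round(4))
print(o['eef_pos'],o['tool_rot'],w['eye'])
```

```text
((24.93640899658203, 32.47256851196289), 27.77157211303711)
collar [0.54479331 0.13929414 0.103     ]
dark 250 309 249
[[559, 169], [483, 167], [464, 247], [502, 250], [503, 202], [522, 185]]
[559 169] [ 0.6397 -0.168   0.008 ]
[483 167] [ 0.6177 -0.084   0.008 ]
[464 247] [ 0.5212 -0.1087  0.008 ]
[502 250] [ 0.5306 -0.1557  0.008 ]
[503 202] [ 0.5867 -0.1262  0.008 ]
[522 185] [ 0.6113 -0.1372  0.008 ]
[0.54295492 0.13419071 0.24802839] [ 3.11001313e+00  4.41902563e-01 -2.19291260e-03] [0.62213009 0.15853803 0.37158053]
```

Request:
jog_arm:
  steps:
    - {"dx": 0.002,"dy": -0.003,"dz": 0.02,"wx": 0,"wy": 0,"wz": 0}
    - {"dx": 0,"dy": 0,"dz": 0.025,"wx": 0,"wy": 0,"wz": 0}
    - {"dx": 0,"dy": 0,"dz": 0.025,"wx": 0,"wy": 0,"wz": 0}
    - {"dx": 0,"dy": 0,"dz": 0.02,"wx": 0,"wy": 0,"wz": 0}
    - {"dx": 0,"dy": 0,"dz": 0.01,"wx": 0,"wy": 0,"wz": 0}
    - {"dx": 0,"dy": 0,"dz": 0,"wx": 0,"wy": 0,"wz": 0}
    - {"dx": 0,"dy": 0,"dz": 0,"wx": 0,"wy": 0,"wz": 0}

```text
clock: 2.82
eef_pos: [0.5447, 0.1377, 0.1486]
tool_rot: [-3.11, -0.441, 0.001]
force: [-0.4, 0.1, 1.2]
grip_width: 0.0853
finger_force: 0.0
```

Run:
```python
from h import *
w=snap('wrist','w3.png'); o=robot.get_obs()
print(o['eef_pos'],o['tool_rot'],o['force'])
```

```text
[0.54554862 0.13803354 0.14937279] [-3.11042046e+00 -4.41203618e-01 -2.00587614e-03] [-0.21287519  0.0394521   0.80401959]
```

View pics/w3.png

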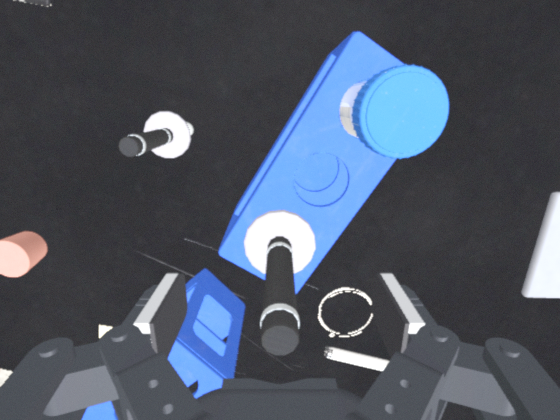

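The rod (280,335) is centred between the fingertips (about 165 and 395). I close the gripper now.

Request:
jog_arm:
  steps:
    - {"dx": 0,"dy": 0,"dz": 0,"wx": 0,"wy": 0,"wz": 0}
    - {"dx": 0,"dy": 0,"dz": 0,"wx": 0,"wy": 0,"wz": 0}
    - {"dx": 0,"dy": 0,"dz": 0,"wx": 0,"wy": 0,"wz": 0}
    - {"dx": 0,"dy": 0,"dz": 0,"wx": 0,"wy": 0,"wz": 0}
    - {"dx": 0,"dy": 0,"dz": 0,"wx": 0,"wy": 0,"wz": 0}
    - {"dx": 0,"dy": 0,"dz": 0,"wx": 0,"wy": 0,"wz": 0}
    - {"dx": 0,"dy": 0,"dz": 0,"wx": 0,"wy": 0,"wz": 0}
    - {"dx": 0,"dy": 0,"dz": 0,"wx": 0,"wy": 0,"wz": 0}
  jaw: 255
  grip_force: 70

```text
clock: 3.53
eef_pos: [0.5451, 0.1387, 0.1485]
tool_rot: [-3.11, -0.443, -0.0]
force: [-0.3, -0.2, 2.5]
grip_width: 0.0125
finger_force: 68.1
```

Run:
```python
from h import *
o=robot.get_obs()
print(o['eef_pos'],o['tool_rot'],o['force'],o['wrist_torque'],o['grip_width'],o['qpos'])
```

```text
[0.5450853  0.13865219 0.14850961] [-3.11012995e+00 -4.42869470e-01 -3.88970101e-04] [-0.29353696 -0.21635957  2.51277125] [-0.0098274   0.03922355 -0.00546589] 0.012510152230240523 [1.26216192e-01 4.14899755e-01 1.70349528e+00 1.09292909e-04
 1.02295138e+00 1.41406577e+00]
```

Request:
jog_arm:
  steps:
    - {"dx": 0,"dy": 0,"dz": -0.02,"wx": 0,"wy": 0,"wz": 0}
    - {"dx": 0,"dy": 0,"dz": -0.035,"wx": 0,"wy": 0,"wz": 0}
    - {"dx": 0,"dy": 0,"dz": -0.035,"wx": 0,"wy": 0,"wz": 0}
    - {"dx": 0,"dy": 0,"dz": -0.03,"wx": 0,"wy": 0,"wz": 0}
    - {"dx": -0.005,"dy": 0.017,"dz": 0,"wx": 0,"wy": 0,"wz": 0}
    - {"dx": -0.01,"dy": 0.03,"dz": 0,"wx": 0,"wy": 0,"wz": 0}
    - {"dx": -0.01,"dy": 0.03,"dz": 0,"wx": 0,"wy": 0,"wz": 0}
    - {"dx": -0.01,"dy": 0.03,"dz": 0,"wx": 0,"wy": 0,"wz": 0}
    - {"dx": -0.01,"dy": 0.025,"dz": 0,"wx": 0,"wy": 0,"wz": 0}
    - {"dx": 0,"dy": 0,"dz": 0,"wx": 0,"wy": 0,"wz": 0}

```text
clock: 4.37
eef_pos: [0.5381, -0.0049, 0.2681]
tool_rot: [3.109, 0.438, -0.002]
force: [-0.0, -0.3, -0.7]
grip_width: 0.0121
finger_force: 68.2
```

Request:
jog_arm:
  steps:
    - {"dx": 0,"dy": 0,"dz": 0,"wx": -7,"wy": 0,"wz": 0}
    - {"dx": 0,"dy": 0,"dz": 0,"wx": -7,"wy": 0,"wz": 0}
    - {"dx": 0,"dy": 0,"dz": 0,"wx": -7,"wy": 0,"wz": 0}
    - {"dx": 0,"dy": 0,"dz": 0,"wx": -7,"wy": 0,"wz": 0}
    - {"dx": 0,"dy": 0,"dz": 0,"wx": -7,"wy": 0,"wz": 0}
    - {"dx": 0,"dy": 0,"dz": 0,"wx": 0,"wy": 0,"wz": 0}
    - {"dx": 0,"dy": 0,"dz": 0,"wx": 0,"wy": 0,"wz": 0}
    - {"dx": 0,"dy": 0,"dz": 0,"wx": 0,"wy": 0,"wz": 0}

```text
clock: 5.03
eef_pos: [0.5387, -0.0001, 0.2681]
tool_rot: [2.512, 0.359, 0.112]
force: [-0.1, 0.5, -0.2]
grip_width: 0.0121
finger_force: 68.6
```

Run:
```python
from h import *
w=snap('wrist','w4.png'); o=robot.get_obs()
T=cv2.Rodrigues(o['tool_rot'])[0]; tip=o['eef_pos']+T@[0,0,.1085]
print(o['eef_pos'],T.round(3).tolist(),o['qpos'],o['grip_width'],tip,proj(w,tip))
for D in([.581,-.168,.044],[.586,-.162,.044]): print(proj(w,D))
```

```text
[ 0.53899848 -0.0008525   0.26858289] [[0.96, 0.228, 0.16], [0.278, -0.788, -0.549], [0.001, 0.572, -0.821]] [ 0.25019965  0.29089136  1.73527298 -0.66481612  1.18346365  1.81984984] 0.012298451969140546 [ 0.55631383 -0.06039591  0.17954912] [282.08035401 214.41770976]
[290.88221439 173.68994085]
[288.18070336 169.06881262]
```

View pics/w4.png

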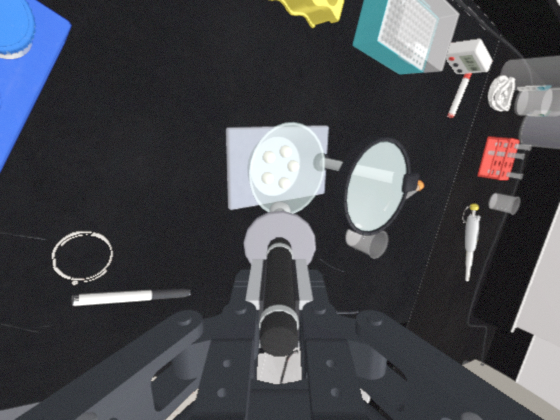

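The picture shows the held rod's ball at (282,208), the dish rim ellipse centred near (288,168) and the five beads round (279,167). The lens is at (378,185), right of the ball. The plate's front edge runs from (227,127) to (229,209).

Run:
```python
from h import *
w=snap('wrist'); 
b=[(268,157),(286,152),(292,167),(283,182),(267,177)]
P=np.array([onz(w,*p,.021) for p in b]); print(P.round(4).tolist()); A=np.c_[2*P[:,:2],np.ones(5)]; s=np.linalg.lstsq(A,(P[:,:2]**2).sum(1),rcond=None)[0]; print('bead circle',s[:2],np.sqrt(s[2]+s[0]**2+s[1]**2))
print('rim',onz(w,288,168.5,.044))
c=[onz(w,*p,.008) for p in[(227,127),(329,126),(229,209)]]; print(np.round(c,4).tolist())
m=(c[0]+c[2])/2; x=c[1]-c[0]; x/=np.linalg.norm(x); print('mag',m+.068*x,x)
print('lens',onz(w,378,185,.16))
o=robot.get_obs();T=cv2.Rodrigues(o['tool_rot'])[0]; tip=o['eef_pos']+T@[0,0,.1085]; print(tip,o['eef_pos'],onz(w,282,209,tip[2]))
```

```text
[[0.5952, -0.1448, 0.021], [0.6069, -0.1711, 0.021], [0.5893, -0.1868, 0.021], [0.567, -0.1777, 0.021], [0.5698, -0.1501, 0.021]]
bead circle [ 0.58563959 -0.16510136] 0.02216854088639601
rim [ 0.58698612 -0.16275058  0.044     ]
[[0.6186, -0.0866, 0.008], [0.6592, -0.2472, 0.008], [0.5193, -0.1123, 0.008]]
mag [ 0.58561854 -0.16538142  0.008     ] [ 2.44999102e-01 -9.69523306e-01  3.35225885e-16]
lens [ 0.5937396  -0.19263119  0.16      ]
[ 0.55644485 -0.06094918  0.1798647 ] [ 0.53912058 -0.0013601   0.26886617] [ 0.56078006 -0.05999587  0.1798647 ]
```

Request:
jog_arm:
  steps:
    - {"dx": 0,"dy": -0.0165,"dz": 0.0235,"wx": 0,"wy": 0,"wz": 0}
    - {"dx": 0,"dy": -0.0165,"dz": 0.0235,"wx": 0,"wy": 0,"wz": 0}
    - {"dx": 0,"dy": -0.0165,"dz": 0.0235,"wx": 0,"wy": 0,"wz": 0}
    - {"dx": 0,"dy": -0.0165,"dz": 0.0235,"wx": 0,"wy": 0,"wz": 0}
    - {"dx": 0,"dy": 0,"dz": 0,"wx": 0,"wy": 0,"wz": 0}
    - {"dx": -0.001,"dy": 0.018,"dz": 0.0125,"wx": 0,"wy": 0,"wz": 0}
    - {"dx": -0.001,"dy": 0.018,"dz": 0.0125,"wx": 0,"wy": 0,"wz": 0}
    - {"dx": -0.001,"dy": 0.018,"dz": 0.0125,"wx": 0,"wy": 0,"wz": 0}
    - {"dx": -0.001,"dy": 0.018,"dz": 0.0125,"wx": 0,"wy": 0,"wz": 0}
    - {"dx": -0.001,"dy": 0.0165,"dz": 0.012,"wx": 0,"wy": 0,"wz": 0}

```text
clock: 5.97
eef_pos: [0.5652, -0.1081, 0.1559]
tool_rot: [2.509, 0.354, 0.115]
force: [0.5, -0.1, -1.2]
grip_width: 0.012
finger_force: 68.6
```

Request:
jog_arm:
  steps:
    - {"dx": 0,"dy": 0,"dz": 0,"wx": 0,"wy": 0,"wz": 0}
    - {"dx": 0,"dy": 0,"dz": 0,"wx": 0,"wy": 0,"wz": 0}
    - {"dx": 0,"dy": 0,"dz": 0,"wx": 0,"wy": 0,"wz": 0}

```text
clock: 6.22
eef_pos: [0.5643, -0.1063, 0.1547]
tool_rot: [2.51, 0.354, 0.114]
force: [-0.5, 0.2, -0.9]
grip_width: 0.0123
finger_force: 68.7
```

Run:
```python
from h import *
w=snap('wrist'); s=snap('scene'); o=robot.get_obs()
T=cv2.Rodrigues(o['tool_rot'])[0]; tip=o['eef_pos']+T@[0,0,.1085]
print(o['eef_pos'],T.round(3).tolist(),tip,proj(w,tip),o['force'])
a=w['image'][:,:,::-1]; c=np.zeros((420,800,3),np.uint8)
c[:]=cv2.resize(np.zeros((1,1,3),np.uint8),(800,420)); c[:,:400]=cv2.resize(a[100:310,180:380],(400,420)); c[:,400:]=cv2.resize(s['image'][140:224,275:355,::-1],(400,420),interpolation=cv2.INTER_CUBIC)
cv2.imwrite('pics/c5.png',c)
```

```text
[ 0.56411165 -0.10534111  0.15416266] [[0.96, 0.228, 0.161], [0.279, -0.787, -0.55], [0.001, 0.573, -0.819]] [ 0.58156255 -0.16506785  0.06527829] [279.41218089 214.4912204 ] [ 0.28716435 -0.6567267  -0.46559075]
```

View pics/c5.png

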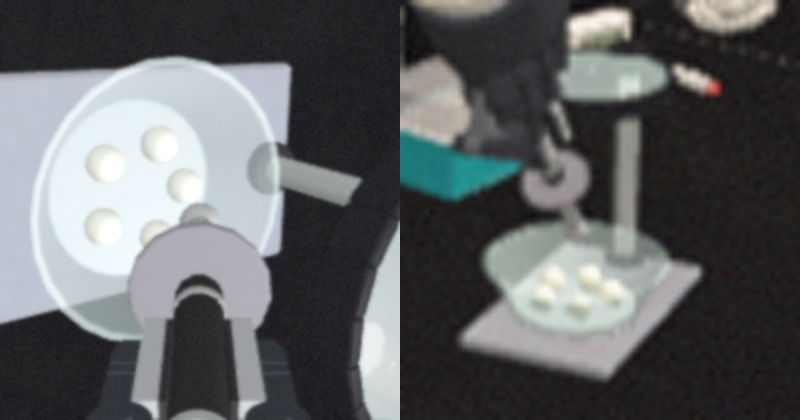

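The left crop shows the ball at (200,213), just above the dish with the floor circle centred at about (128,187), and the five beads undisturbed. The lens is clear to the right.

Run:
```python
from h import *
w=snap('wrist'); f=lambda x,y,z: onz(w,180+x/2,100+y/2,z)
P=np.array([f(*p,.021) for p in[(105,163),(160,145),(184,186),(157,237),(104,227)]]); A=np.c_[2*P[:,:2],np.ones(5)]; s=np.linalg.lstsq(A,(P[:,:2]**2).sum(1),rcond=None)[0][:2]; print(s,np.hypot(*(P[:,:2]-s).T))
print('floor',f(128,187,.013),'tip seen',f(199,214,.0653))
o=robot.get_obs();T=cv2.Rodrigues(o['tool_rot'])[0]; tip=o['eef_pos']+T@[0,0,.1085]; print('tip kin',tip)
```

```text
[ 0.58502557 -0.16347079] [0.02287056 0.02228821 0.02223042 0.02290279 0.021899  ]
floor [ 0.58571444 -0.16120915  0.013     ] tip seen [ 0.58727401 -0.1620853   0.0653    ]
tip kin [ 0.58146561 -0.1648682   0.06502287]
```

Request:
jog_arm:
  steps:
    - {"dx": -0.0015,"dy": 0.001,"dz": 0.0005,"wx": 0,"wy": 0,"wz": 0}
    - {"dx": 0,"dy": -0.006,"dz": 0.008,"wx": 0,"wy": 0,"wz": 0}
    - {"dx": 0,"dy": -0.006,"dz": 0.008,"wx": 0,"wy": 0,"wz": 0}
    - {"dx": 0,"dy": -0.006,"dz": 0.009,"wx": 0,"wy": 0,"wz": 0}
    - {"dx": 0,"dy": -0.005,"dz": 0.008,"wx": 0,"wy": 0,"wz": 0}
    - {"dx": 0,"dy": 0,"dz": 0,"wx": 0,"wy": 0,"wz": 0}
    - {"dx": 0,"dy": 0,"dz": 0,"wx": 0,"wy": 0,"wz": 0}

```text
clock: 6.95
eef_pos: [0.562, -0.1072, 0.1121]
tool_rot: [2.51, 0.359, 0.109]
force: [0.5, -0.7, -0.6]
grip_width: 0.0125
finger_force: 68.7
```

Run:
```python
from h import *
o=robot.get_obs();T=cv2.Rodrigues(o['tool_rot'])[0]; tip=o['eef_pos']+T@[0,0,.1085]; print('tip kin',tip,o['eef_pos'],o['force'])
h=np.array([.278,-.96,0]); f=np.array([.96,.278,0])
def rows(pts):
    P=np.array([T.T@(u*h+v*f) for u,v in pts]); Q=np.round(P*2000)/2000; D=np.diff(Q,axis=0)
    for i,d in enumerate(D): print(i,'"dx": %g, "dy": %g, "dz": %g'%tuple(d.round(4)+0))
a=np.radians
sp=[(0,0)]+[(-.002*min(1,k/12)+.0205*min(1,(k+1)/13)*np.cos(a(180-18*k)),.0205*min(1,(k+1)/13)*np.sin(a(180-18*k))) for k in range(1,21)]
rows(sp); print('circle from phi=180')
rows([(-.002+.0205*np.cos(a(180-18*k)),.0205*np.sin(a(180-18*k))) for k in range(21)])
```

```text
tip kin [ 0.57915391 -0.1670013   0.02315673] [ 0.56201267 -0.10724067  0.11207857] [ 0.46656678 -0.65098976 -0.64227807]
0 "dx": 0.001, "dy": -0.0025, "dz": -0.002
1 "dx": 0.002, "dy": -0.001, "dz": -0.0005
2 "dx": 0.002, "dy": 0, "dz": 0
3 "dx": 0.0025, "dy": 0.001, "dz": 0.0005
4 "dx": 0.002, "dy": 0.002, "dz": 0.0015
5 "dx": 0.001, "dy": 0.0025, "dz": 0.002
6 "dx": -0.0005, "dy": 0.003, "dz": 0.002
7 "dx": -0.0015, "dy": 0.0035, "dz": 0.0025
8 "dx": -0.0035, "dy": 0.0025, "dz": 0.0015
9 "dx": -0.005, "dy": 0.002, "dz": 0.0015
10 "dx": -0.006, "dy": 0, "dz": 0.0005
11 "dx": -0.006, "dy": -0.001, "dz": -0.001
12 "dx": -0.0045, "dy": -0.004, "dz": -0.0025
13 "dx": -0.003, "dy": -0.0045, "dz": -0.0035
14 "dx": -0.001, "dy": -0.005, "dz": -0.0035
15 "dx": 0.001, "dy": -0.0055, "dz": -0.0035
16 "dx": 0.003, "dy": -0.0045, "dz": -0.0035
17 "dx": 0.0045, "dy": -0.004, "dz": -0.0025
18 "dx": 0.0055, "dy": -0.002, "dz": -0.002
19 "dx": 0.0065, "dy": -0.001, "dz": -0.0005
circle from phi=180
0 "dx": 0.0065, "dy": 0.001, "dz": 0.0005
1 "dx": 0.0055, "dy": 0.0025, "dz": 0.002
2 "dx": 0.0045, "dy": 0.0035, "dz": 0.0025
3 "dx": 0.003, "dy": 0.0045, "dz": 0.003
4 "dx": 0.001, "dy": 0.0055, "dz": 0.004
5 "dx": -0.001, "dy": 0.005, "dz": 0.0035
6 "dx": -0.003, "dy": 0.005, "dz": 0.003
7 "dx": -0.0045, "dy": 0.0035, "dz": 0.003
8 "dx": -0.0055, "dy": 0.0025, "dz": 0.0015
9 "dx": -0.0065, "dy": 0.0005, "dz": 0.0005
10 "dx": -0.0065, "dy": -0.0005, "dz": -0.0005
11 "dx": -0.0055, "dy": -0.0025, "dz": -0.0015
12 "dx": -0.0045, "dy": -0.004, "dz": -0.0025
13 "dx": -0.003, "dy": -0.0045, "dz": -0.0035
14 "dx": -0.001, "dy": -0.005, "dz": -0.0035
15 "dx": 0.001, "dy": -0.0055, "dz": -0.0035
16 "dx": 0.003, "dy": -0.0045, "dz": -0.0035
17 "dx": 0.0045, "dy": -0.004, "dz": -0.0025
18 "dx": 0.0055, "dy": -0.002, "dz": -0.002
19 "dx": 0.0065, "dy": -0.001, "dz": -0.0005
```

Request:
jog_arm:
  steps:
    - {"dx": 0.002,"dy": -0.0025,"dz": -0.002,"wx": 0,"wy": 0,"wz": 0}
    - {"dx": 0.002,"dy": -0.001,"dz": -0.0005,"wx": 0,"wy": 0,"wz": 0}
    - {"dx": 0.002,"dy": 0,"dz": 0,"wx": 0,"wy": 0,"wz": 0}
    - {"dx": 0.0025,"dy": 0.001,"dz": 0.0005,"wx": 0,"wy": 0,"wz": 0}
    - {"dx": 0.002,"dy": 0.002,"dz": 0.0015,"wx": 0,"wy": 0,"wz": 0}
    - {"dx": 0.001,"dy": 0.0025,"dz": 0.002,"wx": 0,"wy": 0,"wz": 0}
    - {"dx": -0.0005,"dy": 0.003,"dz": 0.002,"wx": 0,"wy": 0,"wz": 0}
    - {"dx": -0.0015,"dy": 0.0035,"dz": 0.0025,"wx": 0,"wy": 0,"wz": 0}
    - {"dx": -0.0035,"dy": 0.0025,"dz": 0.0015,"wx": 0,"wy": 0,"wz": 0}
    - {"dx": -0.005,"dy": 0.002,"dz": 0.0015,"wx": 0,"wy": 0,"wz": 0}

```text
clock: 7.78
eef_pos: [0.5681, -0.1228, 0.1135]
tool_rot: [2.509, 0.357, 0.113]
force: [0.4, -0.3, -1.5]
grip_width: 0.0121
finger_force: 68.7
```

Request:
jog_arm:
  steps:
    - {"dx": -0.006,"dy": 0,"dz": 0.0005,"wx": 0,"wy": 0,"wz": 0}
    - {"dx": -0.006,"dy": -0.001,"dz": -0.001,"wx": 0,"wy": 0,"wz": 0}
    - {"dx": -0.0045,"dy": -0.004,"dz": -0.0025,"wx": 0,"wy": 0,"wz": 0}
    - {"dx": -0.003,"dy": -0.0045,"dz": -0.0035,"wx": 0,"wy": 0,"wz": 0}
    - {"dx": -0.001,"dy": -0.005,"dz": -0.0035,"wx": 0,"wy": 0,"wz": 0}
    - {"dx": 0.001,"dy": -0.0055,"dz": -0.0035,"wx": 0,"wy": 0,"wz": 0}
    - {"dx": 0.003,"dy": -0.0045,"dz": -0.0035,"wx": 0,"wy": 0,"wz": 0}
    - {"dx": 0.0045,"dy": -0.004,"dz": -0.0025,"wx": 0,"wy": 0,"wz": 0}
    - {"dx": 0.0055,"dy": -0.002,"dz": -0.002,"wx": 0,"wy": 0,"wz": 0}
    - {"dx": 0.0065,"dy": -0.001,"dz": -0.0005,"wx": 0,"wy": 0,"wz": 0}

```text
clock: 8.62
eef_pos: [0.5574, -0.0848, 0.1134]
tool_rot: [2.509, 0.358, 0.111]
force: [-1.2, -3.6, 0.4]
grip_width: 0.0121
finger_force: 68.6
```

Request:
jog_arm:
  steps:
    - {"dx": 0.0065,"dy": 0.001,"dz": 0.0005,"wx": 0,"wy": 0,"wz": 0}
    - {"dx": 0.0055,"dy": 0.0025,"dz": 0.002,"wx": 0,"wy": 0,"wz": 0}
    - {"dx": 0.0045,"dy": 0.0035,"dz": 0.0025,"wx": 0,"wy": 0,"wz": 0}
    - {"dx": 0.003,"dy": 0.0045,"dz": 0.003,"wx": 0,"wy": 0,"wz": 0}
    - {"dx": 0.001,"dy": 0.0055,"dz": 0.004,"wx": 0,"wy": 0,"wz": 0}
    - {"dx": -0.001,"dy": 0.005,"dz": 0.0035,"wx": 0,"wy": 0,"wz": 0}
    - {"dx": -0.003,"dy": 0.005,"dz": 0.003,"wx": 0,"wy": 0,"wz": 0}
    - {"dx": -0.0045,"dy": 0.0035,"dz": 0.003,"wx": 0,"wy": 0,"wz": 0}
    - {"dx": -0.0055,"dy": 0.0025,"dz": 0.0015,"wx": 0,"wy": 0,"wz": 0}
    - {"dx": -0.0065,"dy": 0.0005,"dz": 0.0005,"wx": 0,"wy": 0,"wz": 0}

```text
clock: 9.45
eef_pos: [0.5682, -0.1254, 0.1134]
tool_rot: [2.509, 0.356, 0.112]
force: [-0.8, -0.6, -1.1]
grip_width: 0.0122
finger_force: 68.6
```

Run:
```python
from h import *
w=snap('wrist'); s=snap('scene'); o=robot.get_obs()
T=cv2.Rodrigues(o['tool_rot'])[0]; tip=o['eef_pos']+T@[0,0,.1085]
print(tip,o['force'],T.round(3).tolist())
c=np.zeros((420,800,3),np.uint8)
c[:,:400]=cv2.resize(w['image'][100:310,180:380,::-1],(400,420)); c[:,400:]=cv2.resize(s['image'][140:224,275:355,::-1],(400,420),interpolation=cv2.INTER_CUBIC)
cv2.imwrite('pics/c6.png',c)
```

```text
[ 0.58388082 -0.18491917  0.02420594] [-0.4753398  -0.16245412 -0.63250658] [[0.961, 0.229, 0.158], [0.278, -0.787, -0.551], [-0.002, 0.573, -0.819]]
```

View pics/c6.png

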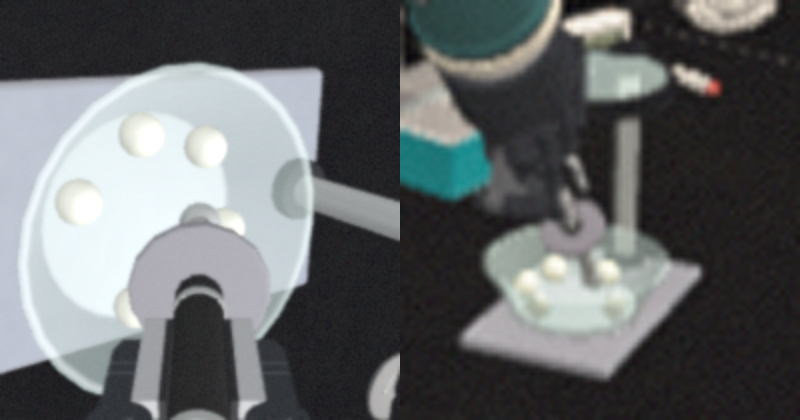

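The crop shows the ball among moved beads at about (205,215), with all five beads in the dish and the gripper clear of the lens. I keep circling.

Request:
jog_arm:
  steps:
    - {"dx": -0.0065,"dy": -0.0005,"dz": -0.0005,"wx": 0,"wy": 0,"wz": 0}
    - {"dx": -0.0055,"dy": -0.0025,"dz": -0.0015,"wx": 0,"wy": 0,"wz": 0}
    - {"dx": -0.0045,"dy": -0.004,"dz": -0.0025,"wx": 0,"wy": 0,"wz": 0}
    - {"dx": -0.003,"dy": -0.0045,"dz": -0.0035,"wx": 0,"wy": 0,"wz": 0}
    - {"dx": -0.001,"dy": -0.005,"dz": -0.0035,"wx": 0,"wy": 0,"wz": 0}
    - {"dx": 0.001,"dy": -0.0055,"dz": -0.0035,"wx": 0,"wy": 0,"wz": 0}
    - {"dx": 0.003,"dy": -0.0045,"dz": -0.0035,"wx": 0,"wy": 0,"wz": 0}
    - {"dx": 0.0045,"dy": -0.004,"dz": -0.0025,"wx": 0,"wy": 0,"wz": 0}
    - {"dx": 0.0055,"dy": -0.002,"dz": -0.002,"wx": 0,"wy": 0,"wz": 0}
    - {"dx": 0.0065,"dy": -0.001,"dz": -0.0005,"wx": 0,"wy": 0,"wz": 0}

```text
clock: 10.38
eef_pos: [0.5571, -0.0844, 0.113]
tool_rot: [2.51, 0.358, 0.111]
force: [-0.8, 0.2, -0.8]
grip_width: 0.0128
finger_force: 68.6
```

Request:
jog_arm:
  steps:
    - {"dx": 0.0065,"dy": 0.001,"dz": 0.0005,"wx": 0,"wy": 0,"wz": 0}
    - {"dx": 0.0055,"dy": 0.0025,"dz": 0.002,"wx": 0,"wy": 0,"wz": 0}
    - {"dx": 0.0045,"dy": 0.0035,"dz": 0.0025,"wx": 0,"wy": 0,"wz": 0}
    - {"dx": 0.003,"dy": 0.0045,"dz": 0.003,"wx": 0,"wy": 0,"wz": 0}
    - {"dx": 0.001,"dy": 0.0055,"dz": 0.004,"wx": 0,"wy": 0,"wz": 0}
    - {"dx": -0.001,"dy": 0.005,"dz": 0.0035,"wx": 0,"wy": 0,"wz": 0}
    - {"dx": -0.003,"dy": 0.005,"dz": 0.003,"wx": 0,"wy": 0,"wz": 0}
    - {"dx": -0.0045,"dy": 0.0035,"dz": 0.003,"wx": 0,"wy": 0,"wz": 0}
    - {"dx": -0.0055,"dy": 0.0025,"dz": 0.0015,"wx": 0,"wy": 0,"wz": 0}
    - {"dx": -0.0065,"dy": 0.0005,"dz": 0.0005,"wx": 0,"wy": 0,"wz": 0}

```text
clock: 11.22
eef_pos: [0.5682, -0.1254, 0.1134]
tool_rot: [2.509, 0.356, 0.112]
force: [-0.1, 0.4, -0.5]
grip_width: 0.012
finger_force: 68.6
```

Request:
jog_arm:
  steps:
    - {"dx": -0.0065,"dy": -0.0005,"dz": -0.0005,"wx": 0,"wy": 0,"wz": 0}
    - {"dx": -0.0055,"dy": -0.0025,"dz": -0.0015,"wx": 0,"wy": 0,"wz": 0}
    - {"dx": -0.0045,"dy": -0.004,"dz": -0.0025,"wx": 0,"wy": 0,"wz": 0}
    - {"dx": -0.003,"dy": -0.0045,"dz": -0.0035,"wx": 0,"wy": 0,"wz": 0}
    - {"dx": -0.001,"dy": -0.005,"dz": -0.0035,"wx": 0,"wy": 0,"wz": 0}
    - {"dx": 0.001,"dy": -0.0055,"dz": -0.0035,"wx": 0,"wy": 0,"wz": 0}
    - {"dx": 0.003,"dy": -0.0045,"dz": -0.0035,"wx": 0,"wy": 0,"wz": 0}
    - {"dx": 0.0045,"dy": -0.004,"dz": -0.0025,"wx": 0,"wy": 0,"wz": 0}
    - {"dx": 0.0055,"dy": -0.002,"dz": -0.002,"wx": 0,"wy": 0,"wz": 0}
    - {"dx": 0.0065,"dy": -0.001,"dz": -0.0005,"wx": 0,"wy": 0,"wz": 0}

```text
clock: 12.05
eef_pos: [0.5577, -0.0841, 0.1132]
tool_rot: [2.51, 0.357, 0.112]
force: [-0.3, -0.3, -0.8]
grip_width: 0.012
finger_force: 68.6
```

Request:
jog_arm:
  steps:
    - {"dx": 0.0065,"dy": 0.001,"dz": 0.0005,"wx": 0,"wy": 0,"wz": 0}
    - {"dx": 0.0055,"dy": 0.0025,"dz": 0.002,"wx": 0,"wy": 0,"wz": 0}
    - {"dx": 0.0045,"dy": 0.0035,"dz": 0.0025,"wx": 0,"wy": 0,"wz": 0}
    - {"dx": 0.003,"dy": 0.0045,"dz": 0.003,"wx": 0,"wy": 0,"wz": 0}
    - {"dx": 0.001,"dy": 0.0055,"dz": 0.004,"wx": 0,"wy": 0,"wz": 0}
    - {"dx": -0.001,"dy": 0.005,"dz": 0.0035,"wx": 0,"wy": 0,"wz": 0}
    - {"dx": -0.003,"dy": 0.005,"dz": 0.003,"wx": 0,"wy": 0,"wz": 0}
    - {"dx": -0.0045,"dy": 0.0035,"dz": 0.003,"wx": 0,"wy": 0,"wz": 0}
    - {"dx": -0.0055,"dy": 0.0025,"dz": 0.0015,"wx": 0,"wy": 0,"wz": 0}
    - {"dx": -0.0065,"dy": 0.0005,"dz": 0.0005,"wx": 0,"wy": 0,"wz": 0}

```text
clock: 12.88
eef_pos: [0.5682, -0.1254, 0.1134]
tool_rot: [2.509, 0.356, 0.112]
force: [-0.2, -0.1, -0.5]
grip_width: 0.0122
finger_force: 68.6
```

Run:
```python
from h import *
o=robot.get_obs();T=cv2.Rodrigues(o['tool_rot'])[0]; tip=o['eef_pos']+T@[0,0,.1085]
print(tip,o['force'],o['clock'],o['grip_width'])
```

```text
[ 0.58548141 -0.1852046   0.02453636] [-0.23681129 -0.12236006 -0.53950747] 12.8833 0.012244161623811884
```

Request:
jog_arm:
  steps:
    - {"dx": -0.0065,"dy": -0.0005,"dz": -0.0005,"wx": 0,"wy": 0,"wz": 0}
    - {"dx": -0.0055,"dy": -0.0025,"dz": -0.0015,"wx": 0,"wy": 0,"wz": 0}
    - {"dx": -0.0045,"dy": -0.004,"dz": -0.0025,"wx": 0,"wy": 0,"wz": 0}
    - {"dx": -0.003,"dy": -0.0045,"dz": -0.0035,"wx": 0,"wy": 0,"wz": 0}
    - {"dx": -0.001,"dy": -0.005,"dz": -0.0035,"wx": 0,"wy": 0,"wz": 0}
    - {"dx": 0.001,"dy": -0.0055,"dz": -0.0035,"wx": 0,"wy": 0,"wz": 0}
    - {"dx": 0.003,"dy": -0.0045,"dz": -0.0035,"wx": 0,"wy": 0,"wz": 0}
    - {"dx": 0.0045,"dy": -0.004,"dz": -0.0025,"wx": 0,"wy": 0,"wz": 0}
    - {"dx": 0.0055,"dy": -0.002,"dz": -0.002,"wx": 0,"wy": 0,"wz": 0}
    - {"dx": 0.0065,"dy": -0.001,"dz": -0.0005,"wx": 0,"wy": 0,"wz": 0}

```text
clock: 13.72
eef_pos: [0.5588, -0.0855, 0.1145]
tool_rot: [2.506, 0.358, 0.113]
force: [1.3, -4.2, 2.1]
grip_width: 0.0119
finger_force: 69.4
```

Request:
jog_arm:
  steps:
    - {"dx": 0.0065,"dy": 0.001,"dz": 0.0005,"wx": 0,"wy": 0,"wz": 0}
    - {"dx": 0.0055,"dy": 0.0025,"dz": 0.002,"wx": 0,"wy": 0,"wz": 0}
    - {"dx": 0.0045,"dy": 0.0035,"dz": 0.0025,"wx": 0,"wy": 0,"wz": 0}
    - {"dx": 0.003,"dy": 0.0045,"dz": 0.003,"wx": 0,"wy": 0,"wz": 0}
    - {"dx": 0.001,"dy": 0.0055,"dz": 0.004,"wx": 0,"wy": 0,"wz": 0}
    - {"dx": -0.001,"dy": 0.005,"dz": 0.0035,"wx": 0,"wy": 0,"wz": 0}
    - {"dx": -0.003,"dy": 0.005,"dz": 0.003,"wx": 0,"wy": 0,"wz": 0}
    - {"dx": -0.0045,"dy": 0.0035,"dz": 0.003,"wx": 0,"wy": 0,"wz": 0}
    - {"dx": -0.0055,"dy": 0.0025,"dz": 0.0015,"wx": 0,"wy": 0,"wz": 0}
    - {"dx": -0.0065,"dy": 0.0005,"dz": 0.0005,"wx": 0,"wy": 0,"wz": 0}

```text
clock: 14.55
eef_pos: [0.5681, -0.1255, 0.1134]
tool_rot: [2.509, 0.356, 0.112]
force: [-0.0, -0.6, -0.6]
grip_width: 0.0123
finger_force: 68.6
```

Request:
jog_arm:
  steps:
    - {"dx": -0.0065,"dy": -0.0005,"dz": -0.0005,"wx": 0,"wy": 0,"wz": 0}
    - {"dx": -0.0055,"dy": -0.0025,"dz": -0.0015,"wx": 0,"wy": 0,"wz": 0}
    - {"dx": -0.0045,"dy": -0.004,"dz": -0.0025,"wx": 0,"wy": 0,"wz": 0}
    - {"dx": -0.003,"dy": -0.0045,"dz": -0.0035,"wx": 0,"wy": 0,"wz": 0}
    - {"dx": -0.001,"dy": -0.005,"dz": -0.0035,"wx": 0,"wy": 0,"wz": 0}
    - {"dx": 0.001,"dy": -0.0055,"dz": -0.0035,"wx": 0,"wy": 0,"wz": 0}
    - {"dx": 0.003,"dy": -0.0045,"dz": -0.0035,"wx": 0,"wy": 0,"wz": 0}
    - {"dx": 0.0045,"dy": -0.004,"dz": -0.0025,"wx": 0,"wy": 0,"wz": 0}
    - {"dx": 0.0055,"dy": -0.002,"dz": -0.002,"wx": 0,"wy": 0,"wz": 0}
    - {"dx": 0.0065,"dy": -0.001,"dz": -0.0005,"wx": 0,"wy": 0,"wz": 0}

```text
clock: 15.38
eef_pos: [0.5581, -0.0846, 0.1136]
tool_rot: [2.509, 0.358, 0.113]
force: [-0.7, -2.9, 1.0]
grip_width: 0.0123
finger_force: 68.7
```

Request:
jog_arm:
  steps:
    - {"dx": 0.0065,"dy": 0.001,"dz": 0.0005,"wx": 0,"wy": 0,"wz": 0}
    - {"dx": 0.0055,"dy": 0.0025,"dz": 0.002,"wx": 0,"wy": 0,"wz": 0}
    - {"dx": 0.0045,"dy": 0.0035,"dz": 0.0025,"wx": 0,"wy": 0,"wz": 0}
    - {"dx": 0.003,"dy": 0.0045,"dz": 0.003,"wx": 0,"wy": 0,"wz": 0}
    - {"dx": 0.001,"dy": 0.0055,"dz": 0.004,"wx": 0,"wy": 0,"wz": 0}
    - {"dx": -0.001,"dy": 0.005,"dz": 0.0035,"wx": 0,"wy": 0,"wz": 0}
    - {"dx": -0.003,"dy": 0.005,"dz": 0.003,"wx": 0,"wy": 0,"wz": 0}
    - {"dx": -0.0045,"dy": 0.0035,"dz": 0.003,"wx": 0,"wy": 0,"wz": 0}
    - {"dx": -0.0055,"dy": 0.0025,"dz": 0.0015,"wx": 0,"wy": 0,"wz": 0}
    - {"dx": -0.0065,"dy": 0.0005,"dz": 0.0005,"wx": 0,"wy": 0,"wz": 0}

```text
clock: 16.22
eef_pos: [0.5683, -0.1254, 0.1134]
tool_rot: [2.509, 0.356, 0.112]
force: [-1.0, 0.2, -0.6]
grip_width: 0.0118
finger_force: 68.6
```

Request:
jog_arm:
  steps:
    - {"dx": -0.0065,"dy": -0.0005,"dz": -0.0005,"wx": 0,"wy": 0,"wz": 0}
    - {"dx": -0.0055,"dy": -0.0025,"dz": -0.0015,"wx": 0,"wy": 0,"wz": 0}
    - {"dx": -0.0045,"dy": -0.004,"dz": -0.0025,"wx": 0,"wy": 0,"wz": 0}
    - {"dx": -0.003,"dy": -0.0045,"dz": -0.0035,"wx": 0,"wy": 0,"wz": 0}
    - {"dx": -0.001,"dy": -0.005,"dz": -0.0035,"wx": 0,"wy": 0,"wz": 0}
    - {"dx": 0.001,"dy": -0.0055,"dz": -0.0035,"wx": 0,"wy": 0,"wz": 0}
    - {"dx": 0.003,"dy": -0.0045,"dz": -0.0035,"wx": 0,"wy": 0,"wz": 0}
    - {"dx": 0.0045,"dy": -0.004,"dz": -0.0025,"wx": 0,"wy": 0,"wz": 0}
    - {"dx": 0.0055,"dy": -0.002,"dz": -0.002,"wx": 0,"wy": 0,"wz": 0}
    - {"dx": 0.0065,"dy": -0.001,"dz": -0.0005,"wx": 0,"wy": 0,"wz": 0}

```text
clock: 17.05
eef_pos: [0.5583, -0.0843, 0.1135]
tool_rot: [2.509, 0.358, 0.113]
force: [0.1, 0.1, -0.8]
grip_width: 0.0119
finger_force: 68.6
```

Request:
jog_arm:
  steps:
    - {"dx": 0.0065,"dy": 0.001,"dz": 0.0005,"wx": 0,"wy": 0,"wz": 0}
    - {"dx": 0.0055,"dy": 0.0025,"dz": 0.002,"wx": 0,"wy": 0,"wz": 0}
    - {"dx": 0.0045,"dy": 0.0035,"dz": 0.0025,"wx": 0,"wy": 0,"wz": 0}
    - {"dx": 0.003,"dy": 0.0045,"dz": 0.003,"wx": 0,"wy": 0,"wz": 0}
    - {"dx": 0.001,"dy": 0.0055,"dz": 0.004,"wx": 0,"wy": 0,"wz": 0}
    - {"dx": -0.001,"dy": 0.005,"dz": 0.0035,"wx": 0,"wy": 0,"wz": 0}
    - {"dx": -0.003,"dy": 0.005,"dz": 0.003,"wx": 0,"wy": 0,"wz": 0}
    - {"dx": -0.0045,"dy": 0.0035,"dz": 0.003,"wx": 0,"wy": 0,"wz": 0}
    - {"dx": -0.0055,"dy": 0.0025,"dz": 0.0015,"wx": 0,"wy": 0,"wz": 0}
    - {"dx": -0.0065,"dy": 0.0005,"dz": 0.0005,"wx": 0,"wy": 0,"wz": 0}

```text
clock: 17.88
eef_pos: [0.5682, -0.1254, 0.1134]
tool_rot: [2.509, 0.356, 0.112]
force: [1.0, 0.2, -1.3]
grip_width: 0.0123
finger_force: 68.7
```

Run:
```python
from h import *
w=snap('wrist'); s=snap('scene'); o=robot.get_obs()
T=cv2.Rodrigues(o['tool_rot'])[0]; tip=o['eef_pos']+T@[0,0,.1085]
print(tip,o['eef_pos'],o['force'])
c=np.zeros((420,800,3),np.uint8)
c[:,:400]=cv2.resize(w['image'][100:310,180:380,::-1],(400,420)); c[:,400:]=cv2.resize(s['image'][140:224,275:355,::-1],(400,420),interpolation=cv2.INTER_CUBIC)
cv2.imwrite('pics/c7.png',c)
```

```text
[ 0.5838373  -0.18491061  0.02418286] [ 0.56671756 -0.12513475  0.11309861] [ 0.08278724  0.94742081 -0.90664132]
```

View pics/c7.png

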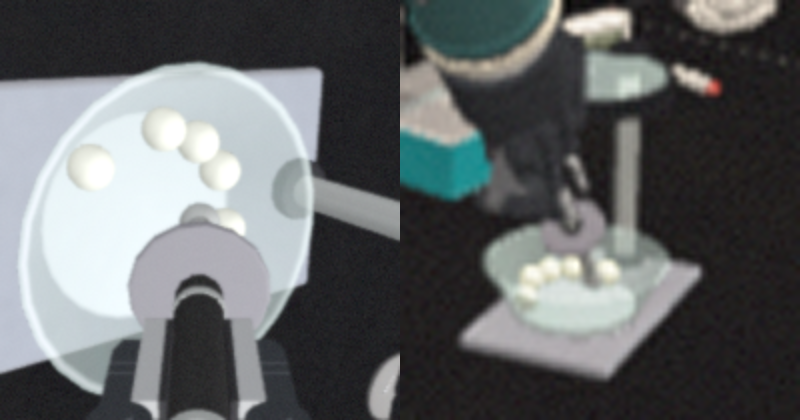

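The five beads are all in the dish, bunched along the wall at crop (90,165) to (230,222), carried from their first places. I back out the way I came.

Request:
jog_arm:
  steps:
    - {"dx": 0,"dy": -0.0075,"dz": -0.005,"wx": 0,"wy": 0,"wz": 0}
    - {"dx": 0,"dy": -0.0075,"dz": -0.005,"wx": 0,"wy": 0,"wz": 0}
    - {"dx": 0,"dy": 0.006,"dz": -0.009,"wx": 0,"wy": 0,"wz": 0}
    - {"dx": 0,"dy": 0.009,"dz": -0.0125,"wx": 0,"wy": 0,"wz": 0}
    - {"dx": 0,"dy": 0.0085,"dz": -0.012,"wx": 0,"wy": 0,"wz": 0}
    - {"dx": 0,"dy": 0,"dz": 0,"wx": 0,"wy": 0,"wz": 0}
    - {"dx": 0,"dy": -0.018,"dz": -0.0125,"wx": 0,"wy": 0,"wz": 0}
    - {"dx": 0,"dy": -0.025,"dz": -0.0175,"wx": 0,"wy": 0,"wz": 0}
    - {"dx": 0,"dy": -0.025,"dz": -0.0175,"wx": 0,"wy": 0,"wz": 0}
    - {"dx": 0,"dy": -0.02,"dz": -0.014,"wx": 0,"wy": 0,"wz": 0}

```text
clock: 18.82
eef_pos: [0.5329, -0.002, 0.153]
tool_rot: [2.51, 0.358, 0.113]
force: [0.1, 0.1, -1.6]
grip_width: 0.0123
finger_force: 68.6
```

Request:
jog_arm:
  steps:
    - {"dx": 0,"dy": 0.0165,"dz": -0.0235,"wx": 0,"wy": 0,"wz": 0}
    - {"dx": 0,"dy": 0.0165,"dz": -0.0235,"wx": 0,"wy": 0,"wz": 0}
    - {"dx": 0,"dy": 0.0165,"dz": -0.0235,"wx": 0,"wy": 0,"wz": 0}
    - {"dx": 0,"dy": 0.0165,"dz": -0.0235,"wx": 0,"wy": 0,"wz": 0}
    - {"dx": 0,"dy": 0,"dz": 0,"wx": 7,"wy": 0,"wz": 0}
    - {"dx": 0,"dy": 0,"dz": 0,"wx": 7,"wy": 0,"wz": 0}
    - {"dx": 0,"dy": 0,"dz": 0,"wx": 7,"wy": 0,"wz": 0}
    - {"dx": 0,"dy": 0,"dz": 0,"wx": 7,"wy": 0,"wz": 0}
    - {"dx": 0,"dy": 0,"dz": 0,"wx": 7,"wy": 0,"wz": 0}

```text
clock: 19.57
eef_pos: [0.5345, -0.0032, 0.2695]
tool_rot: [-3.105, -0.444, -0.004]
force: [-0.6, 0.1, -2.4]
grip_width: 0.0123
finger_force: 68.7
```

Request:
jog_arm:
  steps:
    - {"dx": 0,"dy": 0,"dz": 0,"wx": 0,"wy": 0,"wz": 0}
    - {"dx": 0,"dy": 0,"dz": 0,"wx": 0,"wy": 0,"wz": 0}
    - {"dx": 0,"dy": 0,"dz": 0,"wx": 0,"wy": 0,"wz": 0}

```text
clock: 19.82
eef_pos: [0.5331, -0.0041, 0.2676]
tool_rot: [3.108, 0.442, -0.003]
force: [-0.3, 0.2, -0.9]
grip_width: 0.0125
finger_force: 68.7
```

Run:
```python
from h import *
o=robot.get_obs();T=cv2.Rodrigues(o['tool_rot'])[0]
print(o['eef_pos'],T.round(3).tolist(),o['grip_width'])
d=np.array([.5448,.1385,.268])-o['eef_pos']; print(T.T@d)
```

```text
[ 0.53307291 -0.00412661  0.26764232] [[0.96, 0.278, -0.002], [0.278, -0.96, -0.002], [-0.002, 0.002, -1.0]] 0.012542215145768466
[ 0.0509775  -0.13371908 -0.00071126]
```

Request:
jog_arm:
  steps:
    - {"dx": 0.01,"dy": -0.0265,"dz": 0,"wx": 0,"wy": 0,"wz": 0}
    - {"dx": 0.01,"dy": -0.0265,"dz": 0,"wx": 0,"wy": 0,"wz": 0}
    - {"dx": 0.01,"dy": -0.027,"dz": 0,"wx": 0,"wy": 0,"wz": 0}
    - {"dx": 0.01,"dy": -0.027,"dz": 0,"wx": 0,"wy": 0,"wz": 0}
    - {"dx": 0.011,"dy": -0.0265,"dz": 0,"wx": 0,"wy": 0,"wz": 0}
    - {"dx": 0,"dy": 0,"dz": 0,"wx": 0,"wy": 0,"wz": 0}
    - {"dx": 0,"dy": 0,"dz": 0,"wx": 0,"wy": 0,"wz": 0}
    - {"dx": 0,"dy": 0,"dz": 0,"wx": 0,"wy": 0,"wz": 0}
    - {"dx": 0,"dy": 0,"dz": 0,"wx": 0,"wy": 0,"wz": 0}

```text
clock: 20.57
eef_pos: [0.5449, 0.138, 0.2683]
tool_rot: [3.109, 0.444, -0.001]
force: [0.4, 0.2, -0.7]
grip_width: 0.0123
finger_force: 68.8
```

Run:
```python
from h import *
P=[]
for i in range(4):
    w=snap('wrist','w8.png'); o=robot.get_obs(); P.append(o['eef_pos'])
P=np.array(P); print(P.round(4).tolist(),o['tool_rot'])
T=cv2.Rodrigues(o['tool_rot'])[0]; print(T.T@(np.array([.5450,.1385,.1485])-P.mean(0)))
```

```text
[[0.5451, 0.1376, 0.2684], [0.5453, 0.1374, 0.2685], [0.5455, 0.1373, 0.2686], [0.5456, 0.1373, 0.2687]] [ 3.11022766e+00  4.40893540e-01 -3.86786274e-05]
[-4.22134562e-05 -1.17472017e-03  1.20052733e-01]
```

View pics/w8.png

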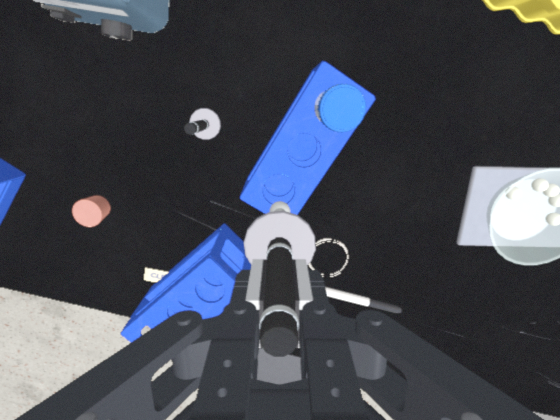

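The rod hangs straight over its opening (about 278,187), with the ball at (281,208), and the beads are still in the dish at right. I lower it now.

Request:
jog_arm:
  steps:
    - {"dx": 0,"dy": -0.001,"dz": 0.02,"wx": 0,"wy": 0,"wz": 0}
    - {"dx": 0,"dy": 0,"dz": 0.02,"wx": 0,"wy": 0,"wz": 0}
    - {"dx": 0,"dy": 0,"dz": 0.02,"wx": 0,"wy": 0,"wz": 0}
    - {"dx": 0,"dy": 0,"dz": 0.02,"wx": 0,"wy": 0,"wz": 0}
    - {"dx": 0,"dy": 0,"dz": 0.015,"wx": 0,"wy": 0,"wz": 0}
    - {"dx": 0,"dy": 0,"dz": 0.01,"wx": 0,"wy": 0,"wz": 0}
    - {"dx": 0,"dy": 0,"dz": 0.008,"wx": 0,"wy": 0,"wz": 0}
    - {"dx": 0,"dy": 0,"dz": 0.006,"wx": 0,"wy": 0,"wz": 0}
    - {"dx": 0,"dy": 0,"dz": 0,"wx": 0,"wy": 0,"wz": 0}
    - {"dx": 0,"dy": 0,"dz": 0,"wx": 0,"wy": 0,"wz": 0}

```text
clock: 21.6
eef_pos: [0.5458, 0.139, 0.1501]
tool_rot: [-3.11, -0.442, -0.001]
force: [0.4, -0.5, -0.8]
grip_width: 0.0122
finger_force: 69.0
```

Request:
jog_arm:
  steps:
    - {"dx": 0,"dy": 0,"dz": 0,"wx": 0,"wy": 0,"wz": 0}
    - {"dx": 0,"dy": 0,"dz": 0,"wx": 0,"wy": 0,"wz": 0}
    - {"dx": 0,"dy": 0,"dz": 0,"wx": 0,"wy": 0,"wz": 0}

```text
clock: 21.85
eef_pos: [0.5457, 0.1391, 0.1503]
tool_rot: [-3.11, -0.443, -0.002]
force: [-0.7, -0.1, -1.0]
grip_width: 0.0124
finger_force: 69.0
```

Request:
jog_arm:
  steps:
    - {"dx": 0,"dy": 0,"dz": 0.001,"wx": 0,"wy": 0,"wz": 0}
    - {"dx": 0,"dy": 0,"dz": 0.0005,"wx": 0,"wy": 0,"wz": 0}
    - {"dx": 0,"dy": 0,"dz": 0,"wx": 0,"wy": 0,"wz": 0}
    - {"dx": 0,"dy": 0,"dz": 0,"wx": 0,"wy": 0,"wz": 0}

```text
clock: 22.18
eef_pos: [0.5456, 0.1391, 0.1485]
tool_rot: [-3.11, -0.443, -0.001]
force: [-0.8, 0.1, 3.3]
grip_width: 0.0123
finger_force: 69.3
```

Request:
jog_arm:
  steps:
    - {"dx": 0,"dy": 0,"dz": 0,"wx": 0,"wy": 0,"wz": 0}
    - {"dx": 0,"dy": 0,"dz": 0,"wx": 0,"wy": 0,"wz": 0}
    - {"dx": 0,"dy": 0,"dz": 0,"wx": 0,"wy": 0,"wz": 0}
    - {"dx": 0,"dy": 0,"dz": 0,"wx": 0,"wy": 0,"wz": 0}
    - {"dx": 0,"dy": 0,"dz": 0,"wx": 0,"wy": 0,"wz": 0}
    - {"dx": 0,"dy": 0,"dz": 0,"wx": 0,"wy": 0,"wz": 0}
    - {"dx": 0,"dy": 0,"dz": 0,"wx": 0,"wy": 0,"wz": 0}
    - {"dx": 0,"dy": 0,"dz": 0,"wx": 0,"wy": 0,"wz": 0}
    - {"dx": 0,"dy": 0,"dz": 0,"wx": 0,"wy": 0,"wz": 0}
  jaw: 0

```text
clock: 22.93
eef_pos: [0.5453, 0.139, 0.1481]
tool_rot: [-3.11, -0.443, 0.0]
force: [0.7, -0.2, 0.4]
grip_width: 0.0854
finger_force: 0.0
```

Request:
jog_arm:
  steps:
    - {"dx": 0,"dy": 0,"dz": -0.01,"wx": 0,"wy": 0,"wz": 0}
    - {"dx": 0,"dy": 0,"dz": -0.03,"wx": 0,"wy": 0,"wz": 0}
    - {"dx": 0,"dy": 0,"dz": -0.03,"wx": 0,"wy": 0,"wz": 0}
    - {"dx": 0,"dy": 0,"dz": -0.03,"wx": 0,"wy": 0,"wz": 0}
    - {"dx": 0,"dy": 0,"dz": 0,"wx": 0,"wy": 0,"wz": 0}
    - {"dx": 0,"dy": 0,"dz": 0,"wx": 0,"wy": 0,"wz": 0}
    - {"dx": 0,"dy": 0,"dz": 0,"wx": 0,"wy": 0,"wz": 0}
    - {"dx": 0,"dy": 0,"dz": 0,"wx": 0,"wy": 0,"wz": 0}

```text
clock: 23.6
eef_pos: [0.5444, 0.1389, 0.2472]
tool_rot: [-3.11, -0.443, 0.003]
force: [-1.0, -0.7, -1.0]
grip_width: 0.0855
finger_force: 0.0
```

Run:
```python
from h import *
w=snap('wrist','w9.png'); s=snap('scene'); t=snap('top'); print(robot.get_obs()['eef_pos'])
c=np.zeros((420,800,3),np.uint8); c[:,:560]=w['image'][:,:,::-1]; c[:210,560:]=cv2.resize(s['image'][165:270,195:315,::-1],(240,210)); c[210:,560:]=cv2.resize(s['image'][140:245,275:395,::-1],(240,210))
cv2.imwrite('pics/c9.png',c)
```

```text
[0.54453489 0.13890935 0.24695361]
```

View pics/c9.png

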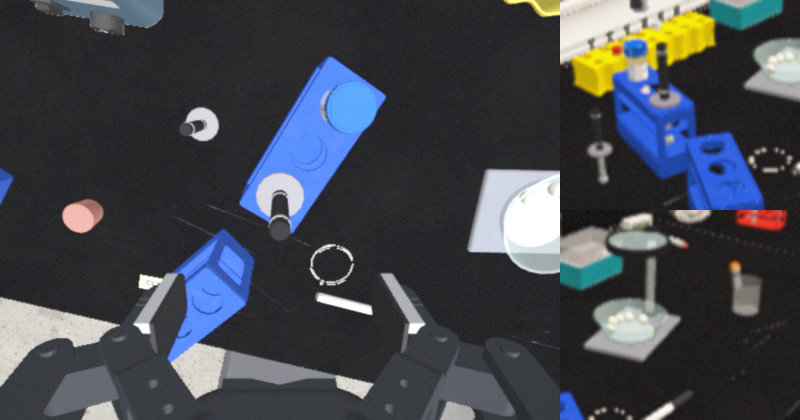

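The rod stands upright with its collar on the rack at (280,195), as at the start. The gripper is clear above it and the beads are in the dish.

```bash
python3 -c "
from workcell import robot
print(robot.sign_off())"
```

```text
the job is handed in; nothing more can be done
None
```

I stirred the beads just over six clockwise turns and all five are still in the dish. The rod is back upright in its opening with the collar on the rack, and the job was handed in at about 24 s; no verdict came back, and I did not check each bead's travel separately.

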